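# Load and clamp the reagent cartridges, stack the kit cartons

### The arm

A 6-joint arm with a two-finger parallel gripper is mounted at the origin on the work surface. World frame = base frame: x ahead of the robot, y to its left, z up, the work surface at z = 0. Lengths are in m, angles in degrees, forces in N, time in s.
With the tool pointing down it reaches from about 0.375 to 0.9 m from the base axis. Payload 3.1 kg.
Tool frame: the origin (TCP) lies at the very end of the fingers, on their centre line; the grasp point (between the pads) lies 19 mm behind it; z points along the fingers, y is the line along which they close (so a half turn about z gives the same grasp; the last joint's range is limited). The gripper opens to 87 mm and grips with 3 to 60 N. Pads are 19 mm wide; open, the fingers measure 117 mm over their backs; the gripper's body (75 mm by 190 mm) begins 51 mm behind the grasp point.
Start: joints at [60.361, 30.224, 82.088, -0, 67.689, -10.227], TCP at [0.208, 0.589, 0.223] pointing down, gripper open.
Joint ranges: [-176.69, 176.69], [-43.24, 126.21], [12.49, 139.97], [-82, 262], [0, 151.66], [-163.58, 163.58]. Speed limits (degrees/s): [159.86, 159.86, 180, 180, 180, 180].

### API

Orientations are given as a 3x3 rotation matrix whose columns are the frame's x, y, z axes.
In Python, from rig import bot, imaging gives the robot as it stands.
- The arm moves only by the tool drive_tool, never from a script. Its argument "deltas" is text: rows parted by semicolons, each of 5 numbers parted by spaces: the finger opening in mm, from 0 to 87, then the shift along the world's x, y, z in mm, then the turn about the world's z in rad. In form: jaw dx dy dz twist; .... A call has 1 to 12 rows; each row is the pose to reach, as a shift and turn from the pose commanded when the call began; what a row does not reach only later rows make up. A row lasts 1/10 s, in which the tool goes at most 50 mm and 8.59 degrees, less where a joint would pass 70% of its speed; a pose out of reach is approached as far as the arm can. A call with a gripper value outside its range is refused whole. The fingers move at their own pace and stop on an object; the grip force is fixed at half the most. Time passes only in rows, so rows that repeat a pose let the fingers close. It gives the time, the measured TCP pose, the force, the opening and the grip force at its end, in the units of the state.
- bot.read_state(): the state, without advancing time (a new reading comes with each control period).
- imaging.capture(name): name is "scene" or "top"; returns the picture (480x640x3 uint8, red, green, blue); there is no depth.
- imaging.camera_model(name): a dict with "fx", "fy", "cx", "cy" (pixels), "T" (4x4, takes a point from camera to world coordinates). Camera axes: x right, y down, z forward; pixel columns grow to the right and rows downward; lengths in m; the calibration is good to about 2 mm. A picture is of the moment at which its call begins. camera_model takes no time and is no camera call.
- bot.hand_in(): hands the job in; it is judged then, once.
The state is a dict: "time_s": time; "joint_positions": joint angles; "qvel": joint speeds; "tau": joint torques, N m; "position": TCP position; "tcp_rot": TCP orientation; "force": force on the tool from outside, world axes, zero at the start; "moment": the same for the moment, N m; "opening": opening from 0.0 (shut) to 1.0 (fully open); "grasp_force": force on a finger pad.
Only numpy, scipy, OpenCV 4.12 (cv2) and the standard library are available. Lean on these libraries where they do the work, as an engineer would, in place of code of your own. Each camera call takes 0.05 s, during which the arm holds its last target. There are 200 camera calls.

### The job

Get the reader ready for a run: stand every reagent cartridge in a bay of its own in the reader's cradle, then swing the hinged clamp over and press it fully closed so that it drives the cartridges home. Tidy up the three kit cartons by stacking them in the shallow blue-rimmed tray, the largest at the bottom and the smallest on top, lined up so that each rests fully on the one below. Leave the other things on the bench where they are.

Things in the scene. Friction and masses are not known exactly. Their poses are not given: they have to be found in the camera images.
- cart0: reagent cartridge: grey plastic block with a pale label round it and two white round seals on top, 52 x 36 x 50 mm (x, y, z), about 80 g, standing upright on the bench; origin at the centre of its underside. All cartridges are alike, may go in any bay and either way round; one of the three may be absent
- cart1: reagent cartridge: grey plastic block with a pale label round it and two white round seals on top, 52 x 36 x 50 mm (x, y, z), about 80 g, standing upright on the bench; origin at the centre of its underside. All cartridges are alike, may go in any bay and either way round; one of the three may be absent
- cart2: reagent cartridge: grey plastic block with a pale label round it and two white round seals on top, 52 x 36 x 50 mm (x, y, z), about 80 g, standing upright on the bench; origin at the centre of its underside. All cartridges are alike, may go in any bay and either way round; one of the three may be absent
- carton_large: largest kit carton: white closed box with a dark lower part and a thin red band, 120 x 66 x 60 mm (x, y, z; long side along its x), about 220 g; origin at the centre of its underside
- carton_medium: middle kit carton: white closed box with a dark lower part and a thin red band, 96 x 54 x 48 mm (x, y, z; long side along its x), about 140 g; origin at the centre of its underside
- carton_small: smallest kit carton: white closed box with a dark lower part and a thin red band, 72 x 42 x 38 mm (x, y, z; long side along its x), about 80 g; origin at the centre of its underside
- tray: shallow white tray with a blue rim, fixed, 180 x 130 mm outside (x, y), floor 4 mm and rim 10 mm above the bench, rim 4 mm wide; origin at the centre of its underside
- cradle: cartridge cradle of the reader, fixed: a white block 96 x 166 mm (x, y), its rim 58 mm above the bench, with three bays side by side along y, 46 mm apart; behind it (+x, from 70 mm on) a grey housing 74 mm high. Origin on the bench under the middle bay; x points from the robot's side towards the clamp's hinge
- bay0 (a point): centre of the mouth of a bay of the cradle, at the level of the rim (58 mm above the bench); axes as the cradle's. The pocket is 56 x 40 mm (x, y) with a 3 mm chamfer; its sprung floor lies 12 mm below the rim and gives way to 20 mm below under 1.5 to 2.5 N. The bay at the cradle's -y end
- bay1 (a point): centre of the mouth of a bay of the cradle, at the level of the rim (58 mm above the bench); axes as the cradle's. The pocket is 56 x 40 mm (x, y) with a 3 mm chamfer; its sprung floor lies 12 mm below the rim and gives way to 20 mm below under 1.5 to 2.5 N. The middle bay
- bay2 (a point): centre of the mouth of a bay of the cradle, at the level of the rim (58 mm above the bench); axes as the cradle's. The pocket is 56 x 40 mm (x, y) with a 3 mm chamfer; its sprung floor lies 12 mm below the rim and gives way to 20 mm below under 1.5 to 2.5 N. The bay at the cradle's +y end
- clamp (a joint): angle of the hinged clamp, rad: 0 is fully closed (level, its bar pressing the cartridges home, their tops 88 mm above the bench), it starts open at about 1.65 to 1.9 (standing up, leaning a little away from the robot; stop at 1.9). A stiff hinge: it stays where it is left, and closing takes about 5 N at the handle, up to 9 N at the end with cartridges in
- clamp_handle (a point): middle of the clamp's handle, a round black bar 14 mm thick and 170 mm long, parallel to the cradle's y, 150 mm from the hinge axis; when closed it is at the height of the hinge, in front of the cradle. The bar is free for 40 mm towards the hinge and all round otherwise
- clamp_hinge (a point): point on the clamp's hinge axis, 85 mm behind the middle bay (+x of the cradle) and 94 mm above the bench; the axis runs along the cradle's y
- vial: bystander: small amber jar, 26 mm across, 45 mm high; origin under it
- reagent: bystander: white bottle, 44 mm across, 75 mm high; origin under it
- marker: bystander: marker pen lying along its x, 130 x 11 x 11 mm
- timer: bystander: flat white timer 60 x 60 x 18 mm
There are look-alikes about, which are no part of the job. Leave any brown look-alike of the tray alone.

How it is judged (in metres and radians):
On the way, in this order (a step that is already met when the one before it is completed fails the run):
1. every cartridge stands in a bay, the clamp still open (value of joint clamp above 0.6 rad and ((x of cart0 in the frame of bay0 between -0.006 and 0.006 m and y of cart0 in the frame of bay0 between -0.006 and 0.006 m and z of cart0 in the frame of bay0 below -0.008 m and angle between cart0's own z axis and vertical below 0.12 rad) or (x of cart0 in the frame of bay1 between -0.006 and 0.006 m and y of cart0 in the frame of bay1 between -0.006 and 0.006 m and z of cart0 in the frame of bay1 below -0.008 m and angle between cart0's own z axis and vertical below 0.12 rad) or (x of cart0 in the frame of bay2 between -0.006 and 0.006 m and y of cart0 in the frame of bay2 between -0.006 and 0.006 m and z of cart0 in the frame of bay2 below -0.008 m and angle between cart0's own z axis and vertical below 0.12 rad)) and ((x of cart1 in the frame of bay0 between -0.006 and 0.006 m and y of cart1 in the frame of bay0 between -0.006 and 0.006 m and z of cart1 in the frame of bay0 below -0.008 m and angle between cart1's own z axis and vertical below 0.12 rad) or (x of cart1 in the frame of bay1 between -0.006 and 0.006 m and y of cart1 in the frame of bay1 between -0.006 and 0.006 m and z of cart1 in the frame of bay1 below -0.008 m and angle between cart1's own z axis and vertical below 0.12 rad) or (x of cart1 in the frame of bay2 between -0.006 and 0.006 m and y of cart1 in the frame of bay2 between -0.006 and 0.006 m and z of cart1 in the frame of bay2 below -0.008 m and angle between cart1's own z axis and vertical below 0.12 rad)) and ((x of cart2 in the frame of bay0 between -0.006 and 0.006 m and y of cart2 in the frame of bay0 between -0.006 and 0.006 m and z of cart2 in the frame of bay0 below -0.008 m and angle between cart2's own z axis and vertical below 0.12 rad) or (x of cart2 in the frame of bay1 between -0.006 and 0.006 m and y of cart2 in the frame of bay1 between -0.006 and 0.006 m and z of cart2 in the frame of bay1 below -0.008 m and angle between cart2's own z axis and vertical below 0.12 rad) or (x of cart2 in the frame of bay2 between -0.006 and 0.006 m and y of cart2 in the frame of bay2 between -0.006 and 0.006 m and z of cart2 in the frame of bay2 below -0.008 m and angle between cart2's own z axis and vertical below 0.12 rad))), for 0.2 s.
2. the clamp is fully closed and has driven every cartridge home (value of joint clamp below 0.04 rad and ((x of cart0 in the frame of bay0 between -0.006 and 0.006 m and y of cart0 in the frame of bay0 between -0.006 and 0.006 m and z of cart0 in the frame of bay0 below -0.0165 m and angle between cart0's own z axis and vertical below 0.12 rad) or (x of cart0 in the frame of bay1 between -0.006 and 0.006 m and y of cart0 in the frame of bay1 between -0.006 and 0.006 m and z of cart0 in the frame of bay1 below -0.0165 m and angle between cart0's own z axis and vertical below 0.12 rad) or (x of cart0 in the frame of bay2 between -0.006 and 0.006 m and y of cart0 in the frame of bay2 between -0.006 and 0.006 m and z of cart0 in the frame of bay2 below -0.0165 m and angle between cart0's own z axis and vertical below 0.12 rad)) and ((x of cart1 in the frame of bay0 between -0.006 and 0.006 m and y of cart1 in the frame of bay0 between -0.006 and 0.006 m and z of cart1 in the frame of bay0 below -0.0165 m and angle between cart1's own z axis and vertical below 0.12 rad) or (x of cart1 in the frame of bay1 between -0.006 and 0.006 m and y of cart1 in the frame of bay1 between -0.006 and 0.006 m and z of cart1 in the frame of bay1 below -0.0165 m and angle between cart1's own z axis and vertical below 0.12 rad) or (x of cart1 in the frame of bay2 between -0.006 and 0.006 m and y of cart1 in the frame of bay2 between -0.006 and 0.006 m and z of cart1 in the frame of bay2 below -0.0165 m and angle between cart1's own z axis and vertical below 0.12 rad)) and ((x of cart2 in the frame of bay0 between -0.006 and 0.006 m and y of cart2 in the frame of bay0 between -0.006 and 0.006 m and z of cart2 in the frame of bay0 below -0.0165 m and angle between cart2's own z axis and vertical below 0.12 rad) or (x of cart2 in the frame of bay1 between -0.006 and 0.006 m and y of cart2 in the frame of bay1 between -0.006 and 0.006 m and z of cart2 in the frame of bay1 below -0.0165 m and angle between cart2's own z axis and vertical below 0.12 rad) or (x of cart2 in the frame of bay2 between -0.006 and 0.006 m and y of cart2 in the frame of bay2 between -0.006 and 0.006 m and z of cart2 in the frame of bay2 below -0.0165 m and angle between cart2's own z axis and vertical below 0.12 rad))), for 0.2 s.
At the end, for the whole second after the job is handed in: Clamp closed (under 0.04 rad); every cartridge in a bay, underside 16.5 mm or more below the rim; largest carton on the tray floor (centre within 45 mm in x, y), middle on it, smallest on top, each upright, centred to 14.5 mm lengthwise, 8.5 mm crosswise, 0.13 rad; all at rest (all of step 2 and x of carton_large in the frame of tray between -0.045 and 0.045 m and y of carton_large in the frame of tray between -0.045 and 0.045 m and z of carton_large in the frame of tray between 0 and 0.008 m and angle between each of carton_large, carton_medium, carton_small's own z axis and vertical below 0.06 rad and x of carton_medium in the frame of carton_large between -0.0145 and 0.0145 m and y of carton_medium in the frame of carton_large between -0.0085 and 0.0085 m and z of carton_medium in the frame of carton_large between 0.056 and 0.064 m and angle between the x axis of carton_medium and the x axis of carton_large, either way round below 0.13 rad and x of carton_small in the frame of carton_medium between -0.0145 and 0.0145 m and y of carton_small in the frame of carton_medium between -0.0085 and 0.0085 m and z of carton_small in the frame of carton_medium between 0.044 and 0.052 m and angle between the x axis of carton_small and the x axis of carton_medium, either way round below 0.13 rad and linear speed of each of cart0, cart1, cart2, carton_large, carton_medium, carton_small below 0.02 m/s); the robot touches nothing.
It fails at once if another thing on the bench is shifted more than 50 mm (distance of any of vial, reagent, marker, timer from where it was at the start of the episode above 0.05 m).
It fails at once if the jar or the bottle is knocked over (angle between any of vial, reagent's own z axis and vertical above 0.6 rad).
Of cart0, cart1, cart2 only 2 to 3 are there at a start; the rules pass over those that are not, and their reading is None.
At some moment in a run one of carton_large, carton_medium, carton_small may be knocked a few centimetres aside while the robot is not near it.
Once in a run the grip may slacken for a moment while it holds something.
It also fails if it takes over 210 s, if anything falls off the work surface, if the arm or the gripper's body presses on something with over 40 N, if the wrist force passes 120 N, or if a joint passes its speed limit or range.

## Working session

There is one attempt and no reset: what is moved stays moved. The work goes in short steps, Python scripts to look and compute and a tool call to move; the robot and the scene stay as the last step left them, time stands still between calls to the robot, and variables do not carry over. Pictures are saved under pics/ and viewed, at most 14 in all, crops included, and the job is handed in when it is done.

Besides the shell and the picture viewer there is one more tool, called after ">>>" in YAML: its name, and indented under it one key for each argument. drive_tool: Moves the arm, as the interface text tells. Its arguments: {"type":"object","properties":{"deltas":{"type":"string"}},"required":["deltas"]}

```bash
mkdir -p pics; ls; python3 - <<'E'
from rig import bot, imaging
import cv2, numpy as np
for n in ("scene","top"):
    im=imaging.capture(n); cv2.imwrite(f"pics/{n}0.png",im[:,:,::-1])
    m=imaging.camera_model(n); print(n,m["fx"],m["fy"],m["cx"],m["cy"]); print(np.round(m["T"],4))
print(bot.read_state())
E
```

```text
pics
scene 597.9614218721226 597.9614218721226 324.4304713310672 234.2179171552104
[[ 0.6413  0.583  -0.4989  1.3925]
 [ 0.7672 -0.477   0.4288 -0.56  ]
 [ 0.012  -0.6578 -0.7531  1.3739]
 [ 0.      0.      0.      1.    ]]
top 560.6398319861747 560.6398319861747 327.8389602615384 230.77598608327983
[[-0.004  -0.9819  0.1894  0.292 ]
 [-0.9999  0.006   0.0097  0.1307]
 [-0.0107 -0.1893 -0.9819  1.3659]
 [ 0.      0.      0.      1.    ]]
{'time_s': 0.1, 'joint_positions': array([ 6.03595373e+01,  3.02731147e+01,  8.21477851e+01, -2.52375388e-04,
        6.76909042e+01, -1.02272832e+01]), 'qvel': array([-0.10587437, -0.11549629, -0.3007245 , -0.01272333, -0.03976764,
       -0.01153112]), 'tau': array([ 4.78058464e-04, -4.40987098e+01, -1.77151716e+01,  6.35814015e-02,
        5.33523923e-02, -4.54288306e-05]), 'position': array([0.20738073, 0.5888979 , 0.22168212]), 'tcp_rot': array([[-9.43146620e-01,  3.32375583e-01, -9.61508105e-04],
       [ 3.32376797e-01,  9.43145154e-01, -1.69802057e-03],
       [ 3.42461134e-04, -1.92106534e-03, -9.99998096e-01]]), 'force': array([0.00404989, 1.1082163 , 0.57517658]), 'moment': array([ 0.01876367,  0.07758146, -0.03709856]), 'grasp_force': 0.0, 'opening': 1.002335291797862}
```

View pics/scene0.png

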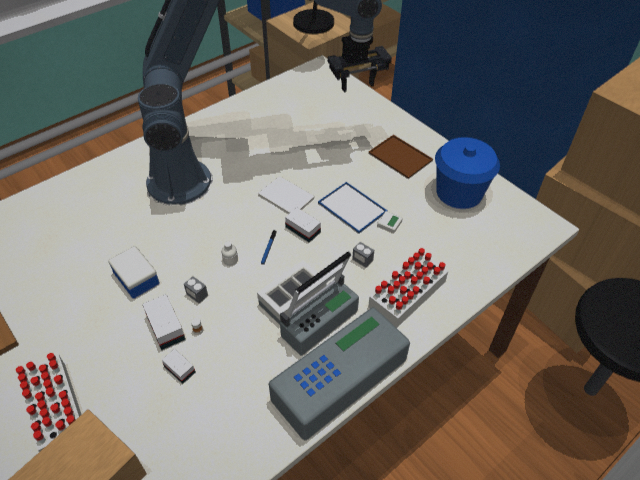

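View pics/top0.png

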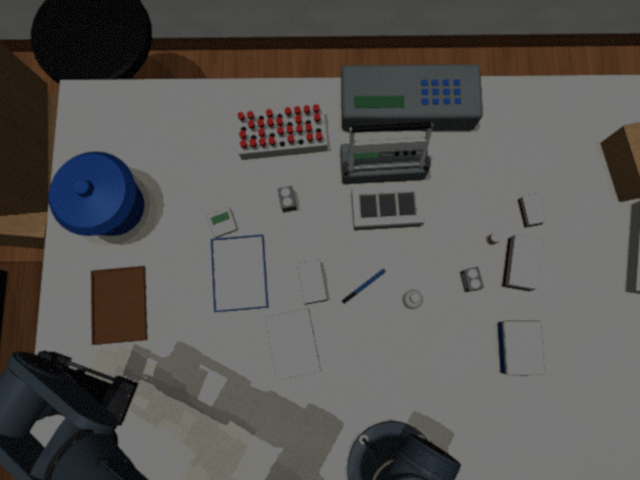

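Two cartridges (top 287,198 and 472,279), three cartons (313,281; 524,262; 532,209), a blue-rimmed tray (240,273), a brown look-alike tray (118,305), a blue/white box look-alike (521,348), and the cradle (387,208) with its clamp open. I'll enlarge the candidates.

```bash
python3 - <<'E'
import cv2, numpy as np
t=cv2.imread("pics/top0.png"); s=cv2.imread("pics/scene0.png")
t=cv2.convertScaleAbs(t,alpha=1.5)
def c(i,x,y,w,h,k=4): 
    r=cv2.resize(i[y:y+h,x:x+w],None,fx=k,fy=k,interpolation=cv2.INTER_CUBIC)
    for gx in range(-(-x//10)*10,x+w,10): cv2.line(r,((gx-x)*k,0),((gx-x)*k,6 if gx%50 else 16),(0,0,255),1)
    for gy in range(-(-y//10)*10,y+h,10): cv2.line(r,(0,(gy-y)*k),(6 if gy%50 else 16,(gy-y)*k),(0,0,255),1)
    return r
A=c(t,455,180,100,150); B=c(t,200,180,100,150)
cv2.imwrite("pics/m1.png",np.hstack([B,A]))
cv2.imwrite("pics/m2.png",c(t,290,115,160,120,5))
A=c(s,105,235,100,150); B=c(s,245,170,100,150)
cv2.imwrite("pics/m3.png",np.hstack([A,B]))
cv2.imwrite("pics/m4.png",c(s,250,180,160,120,5))
E
```

```text
(no output)
```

View pics/m1.png

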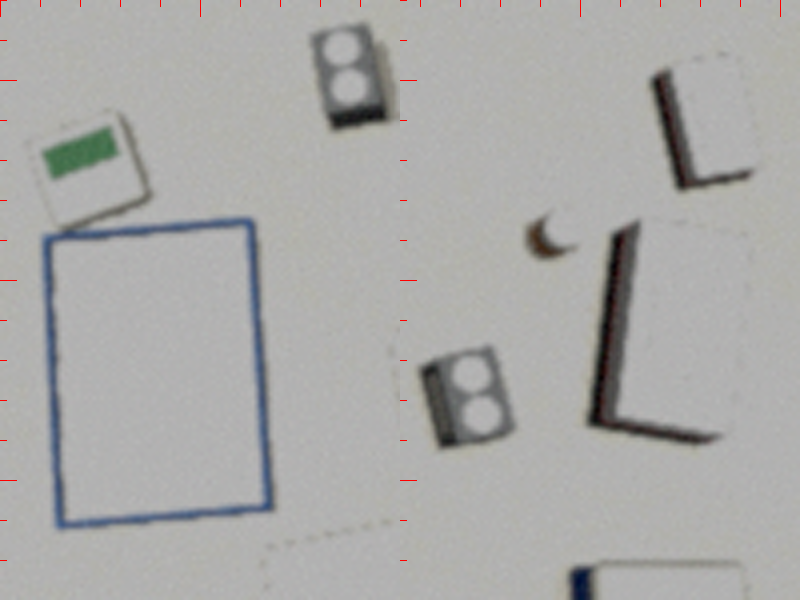

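View pics/m2.png

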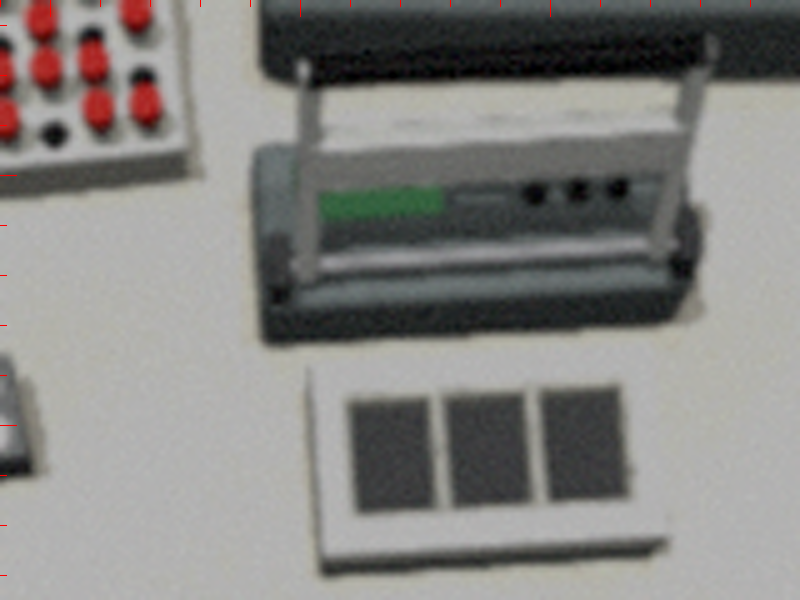

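View pics/m3.png

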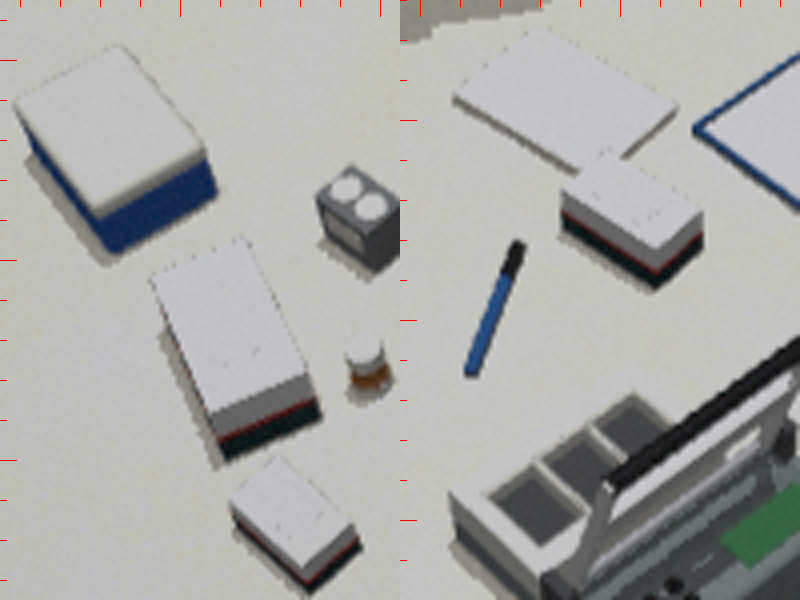

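View pics/m4.png

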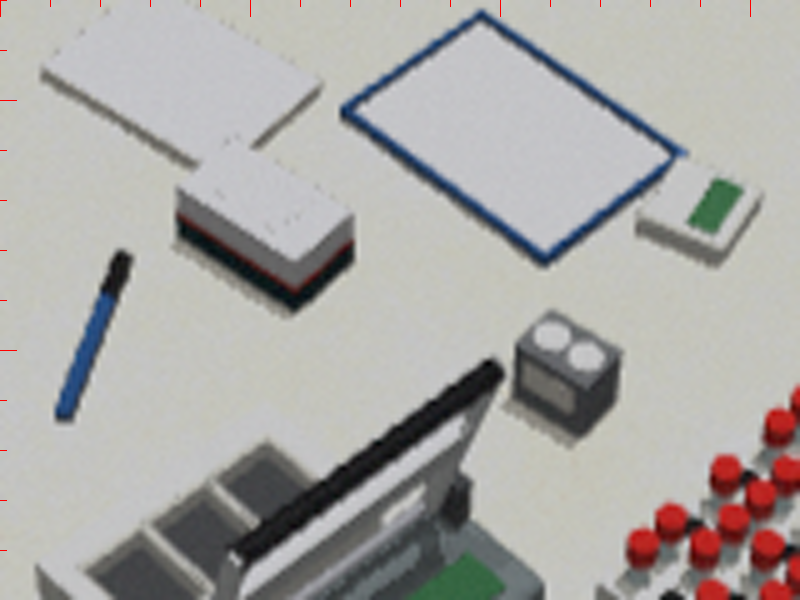

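Seen: the kit cartons (dark base, red band) are large at top (524,262), small at (532,209), medium at (313,281). The blue-based box and the flat plates don't fit and stay put. Two cartridges, with the seals clearly visible. Next I fit box models over both views.

```bash
cat > h.py <<'E'
import numpy as np
from scipy.optimize import least_squares
try:
    from rig import bot, imaging
    CM={n:imaging.camera_model(n) for n in("scene","top")}
except ImportError: pass
def proj(n,P):
    m=CM[n];T=np.array(m["T"]);q=(np.atleast_2d(P)-T[:3,3])@T[:3,:3]
    return np.c_[m["fx"]*q[:,0]/q[:,2]+m["cx"],m["fy"]*q[:,1]/q[:,2]+m["cy"]]
def plane(n,uv,z):
    m=CM[n];T=np.array(m["T"]);d=T[:3,:3]@np.array([(uv[0]-m["cx"])/m["fx"],(uv[1]-m["cy"])/m["fy"],1])
    return T[:3,3]+d*(z-T[2,3])/d[2]
def tri(us,ut):
    r=least_squares(lambda P:np.r_[proj("scene",P)[0]-us,proj("top",P)[0]-ut],[.5,0,.05]);return r.x,np.abs(r.fun).max()
def crop(p,o,k,off=0): return ((p[0]-off+.5)/k-.5+o[0],(p[1]+.5)/k-.5+o[1])
def rot(a): return np.array([[np.cos(a),-np.sin(a)],[np.sin(a),np.cos(a)]])
def box(obs,L,W,h,guess,hfree=True):
    # obs: (view,uv,'t'/'b'), nearest corner in projection is taken; params x,y,yaw,h
    C=np.array([[1,1],[1,-1],[-1,1],[-1,-1]])*[L/2,W/2]
    def pred(p,n,lv):
        xy=C@rot(p[2]).T+p[:2]; return proj(n,np.c_[xy,np.full(4,p[3] if lv=='t' else 0.)])
    lab=None;p=np.array([*guess,h])
    for _ in range(4):
        lab=[np.argmin(np.linalg.norm(pred(p,n,l)-u,axis=1)) for n,u,l in obs]
        f=lambda q:np.concatenate([pred(q,n,l)[i]-u for (n,u,l),i in zip(obs,lab)]+[[0 if hfree else 1e4*(q[3]-h)]])
        r=least_squares(f,p,loss='soft_l1',x_scale=[.01,.01,.1,.01]);p=r.x
    return p,np.round(f(p)[:-1].reshape(-1,2),1)
E
cat > fit.py <<'E'
from h import *
np.set_printoptions(suppress=True,precision=4,linewidth=150)
B=lambda x,y:crop((x,y),(200,180),4); A=lambda x,y:crop((x,y),(455,180),4,400)
C3=lambda x,y:crop((x,y),(105,235),4); C4=lambda x,y:crop((x,y),(250,180),5); M2=lambda x,y:crop((x,y),(290,115),5); D3=lambda x,y:crop((x,y),(245,170),4,400)
for nm,t,s in (("cartA",[B(342,48),B(352,88)],[C4(586,356),C4(552,336)]),("cartB",[A(474,373),A(482,413)],[C3(373,207),C3(346,188)])):
    P=[tri(a,b) for a,b in zip(s,t)]; c=(P[0][0]+P[1][0])/2; d=P[0][0]-P[1][0]
    print(nm,P,"mid",c,"dist",np.linalg.norm(d),"yaw",np.arctan2(d[1],d[0]))
T="top";S="scene"
def go(nm,obs,*a,**k):
    p,r=box(obs,*a,**k);print(nm,p,"yawdeg",np.degrees(p[2]));print(r.tolist())
g=lambda uv,z:plane(T,uv,z)[:2]
o=[(S,C3(*q),'t') for q in((150,280),(248,240),(305,373),(212,412))]+[(S,C3(*q),'b') for q in((222,457),(320,415))]+[(T,A(*q),'b') for q in((590,425),(612,235),(703,443))]+[(T,A(750,235),'t')]
go("large",o,.12,.066,.06,(*g((524,262),.06),-.1))
o=[(S,C3(*q),'t') for q in((230,497),(280,458),(358,533),(305,570))]+[(S,C3(*q),'b') for q in((310,595),(361,548))]+[(T,A(*q),'b') for q in((653,77),(682,188),(748,175))]
go("small",o,.072,.042,.038,(*g((532,209),.04),.2))
o=[(S,C4(*q),'t') for q in((178,190),(235,143),(353,215),(297,263))]+[(S,C4(*q),'b') for q in((177,233),(295,312),(353,262))]
go("medium",o,.096,.054,.048,(*g((313,281),.05),.2))
o=[(T,B(*q),'t') for q in((44,236),(253,220),(273,510),(60,527))]+[(S,C4(*q),'t') for q in((482,10),(685,152),(546,264),(340,113))]
go("tray",o,.18,.13,.01,(*g((240,273),0),.1))
o=[(T,M2(*q),'t') for q in((668,540),(318,553),(308,368))]+[(T,M2(322,575),'b')]+[(S,D3(*q),'t') for q in((450,492),(635,392))]
go("cradle",o,.096,.166,.058,(*g((387,208),.06),.05))
for i,q in enumerate((((350,402),(427,398),(435,505),(358,512)),((447,396),(523,392),(531,500),(453,507)),((541,392),(618,386),(629,495),(550,500)))):
    m=np.mean(q,0); print("bay",i,g(M2(*m),.055),g(M2(*m),.046))
E
python3 fit.py
```

```text
cartA [(array([0.6424, 0.2465, 0.0521]), np.float64(0.11984955991550805)), (array([0.6181, 0.2409, 0.0514]), np.float64(0.23659613986620798))] mid [0.6303 0.2437 0.0517] dist 0.024992249352193397 yaw 0.22646365260417214
cartB [(array([ 0.4431, -0.1958,  0.053 ]), np.float64(0.4854612080361562)), (array([ 0.419 , -0.2002,  0.0532]), np.float64(0.14290243606779995))] mid [ 0.4311 -0.198   0.0531] dist 0.02453020009050167 yaw 0.18089220533678324
large [ 0.4686 -0.3202 -0.1761  0.0575] yawdeg -10.087892787019491
[[-0.6, -0.1], [-1.2, -0.1], [0.8, 0.1], [-0.7, 1.3], [1.2, 1.7], [0.7, 1.4], [-0.4, 0.6], [-0.4, 0.1], [-1.5, 0.7], [0.5, 0.5]]
small [ 0.6011 -0.3558  0.1678  0.0353] yawdeg 9.61243739247398
[[-0.8, 1.7], [-0.3, 0.2], [-0.8, -1.8], [-0.6, 0.6], [0.6, 1.1], [0.6, 1.3], [-0.8, 0.3], [-1.3, 0.4], [-1.2, 0.7]]
medium [0.424  0.184  0.1777 0.0411] yawdeg 10.184273504377728
[[-0.5, -0.1], [-0.0, -0.5], [0.2, 0.1], [-0.3, 0.7], [0.2, 0.3], [0.2, -0.1], [0.1, -0.3]]
tray [0.4519 0.3612 0.0849 0.0073] yawdeg 4.8639259765131095
[[-0.1, 0.0], [0.2, -0.7], [0.2, 0.0], [-0.4, 0.6], [-0.3, 0.4], [0.3, 0.6], [-0.1, -0.2], [-0.2, -0.4]]
cradle [0.6095 0.0001 0.0398 0.0442] yawdeg 2.2789774498889455
[[-0.3, 0.3], [0.7, 0.8], [0.6, -0.8], [-0.8, -0.1], [0.0, 2.7], [0.2, -4.3]]
bay 0 [0.6062 0.0467] [0.6083 0.0462]
bay 1 [0.6086 0.0006] [ 0.6108 -0.0003]
bay 2 [ 0.611  -0.0455] [ 0.6132 -0.0467]
```

```bash
cat > fit2.py <<'E'
from fit import *
print('----')
sc=[(487,500),(532,468),(540,462),(585,430),(592,425),(632,393)]
tp=[(350,402),(427,398),(435,505),(358,512),(447,396),(523,392),(531,500),(453,507),(541,392),(618,386),(629,495),(550,500)]
loc=np.array([[sx*.028,46e-3*k+sy*.02] for k in(-1,0,1) for sx in(1,-1) for sy in(1,-1)])
def pr(n,p,z): return proj(n,np.c_[loc@rot(p[2]).T+p[:2],np.full(12,z)])
for use in((1,1),(1,0),(0,1)):
  for zf in (.046,.055):
    def f(p):
        r=[]
        for on,n,pts,cv in((use[0],T,tp,M2),(use[1],S,sc,D3)):
            if on:
                P=pr(n,p,zf if n==T else .056)
                for q in pts: d=P-cv(*q); r+=list(d[np.argmin((d**2).sum(1))])
        return r
    r=least_squares(f,[.609,0,.052],x_scale=[.01,.01,.1]);print(use,zf,r.x,np.abs(r.fun).max())
o=[(T,M2(*q),'t') for q in((668,540),(318,553),(308,368))]+[(T,M2(322,575),'b')]+[(S,D3(450,492),'t')]
go("cradle",o,.096,.166,.058,(.61,0,.05),hfree=True)
go("cradleh",o,.096,.166,.058,(.61,0,.05),hfree=False)
# handle ends: scene ends m4
a,b=C4(240,553),C4(497,368)
for u in(a,b): print(u)
E
python3 fit2.py | sed -n '/----/,$p'
```

```text
----
(1, 1) 0.046 [ 0.6106 -0.0004  0.0569] 0.9136210129053097
(1, 1) 0.055 [0.6089 0.0004 0.0586] 0.9219228411449762
(1, 0) 0.046 [ 0.6109 -0.0003  0.0535] 0.8276947168130278
(1, 0) 0.055 [0.6087 0.0006 0.0536] 0.8908634118086525
(0, 1) 0.046 [ 0.6099 -0.0003  0.0663] 0.42074987606207515
(0, 1) 0.055 [ 0.6099 -0.0003  0.0663] 0.42074987606207515
cradle [0.6083 0.0012 0.0419 0.0536] yawdeg 2.4026072542977093
[[-0.1, -0.1], [0.4, 0.6], [0.2, -1.3], [-1.1, 0.5], [-0.2, 0.3]]
cradleh [0.6082 0.0013 0.0469 0.058 ] yawdeg 2.6880546936102974
[[0.2, -0.6], [0.5, 0.4], [0.1, -1.5], [-1.1, 0.7], [-0.2, -0.6]]
(297.6, 290.2)
(349.0, 253.2)
```

>>> drive_tool:
  deltas: "87 423 -345 0 0.565;87 423 -345 0 0.565;87 423 -345 0 0.565;87 423 -345 0 0.565;87 423 -345 0 0.565;87 423 -345 0 0.565;87 423 -345 0 0.565;87 423 -345 0 0.565;87 423 -345 0 0.565;87 423 -345 0 0.565;87 423 -345 0 0.565;87 423 -345 0 0.565"

```text
time_s: 1.3
position: [0.6356, 0.2396, 0.2218]
tcp_rot: [[-0.976, -0.219, 0.003], [-0.219, 0.976, -0.002], [-0.003, -0.002, -1.0]]
force: [0.2, -0.2, 0.7]
opening: 0.999
grasp_force: 0.0
```

```bash
cat > st.py <<'E'
from h import *
s=bot.read_state();R=s["tcp_rot"]
print(s["time_s"],np.round(s["position"],4),"jawyaw",round(float(np.arctan2(R[1,1],R[0,1])),4),"f",np.round(s["force"],1),"open",round(s["opening"]*87,1),"gf",s["grasp_force"])
E
python3 st.py
```

```text
1.3 [0.6356 0.2396 0.2218] jawyaw 1.7911 f [ 0.2 -0.2  0.7] open 86.9 gf 0.0
```

>>> drive_tool:
  deltas: "87 0 0 -100 0;87 0 0 -100 0;87 0 0 -160 0;87 0 0 -200 0;87 0 0 -200 0;87 0 0 -200 0;87 0 0 -200 0"

```text
time_s: 2.0
position: [0.6331, 0.2454, 0.0261]
tcp_rot: [[-0.974, -0.225, 0.006], [-0.225, 0.974, 0.001], [-0.006, -0.0, -1.0]]
force: [-0.6, 0.4, 0.1]
opening: 1.007
grasp_force: 0.0
```

>>> drive_tool:
  deltas: "87 0 0 -1 0;87 0 0 -1 0;87 0 0 -1 0"

```text
time_s: 2.3
position: [0.6317, 0.2447, 0.0239]
tcp_rot: [[-0.975, -0.224, 0.003], [-0.224, 0.975, 0.001], [-0.003, -0.0, -1.0]]
force: [-0.0, -0.6, -0.1]
opening: 0.997
grasp_force: 0.0
```

```bash
python3 st.py
```

```text
2.3 [0.6317 0.2447 0.0239] jawyaw 1.797 f [-0.  -0.6 -0.1] open 86.7 gf 0.0
```

>>> drive_tool:
  deltas: "10 -1 -1 -1 0;10 -1 -1 -1 0;10 -1 -1 -1 0;10 -1 -1 -1 0;10 -1 -1 -1 0;10 -1 -1 -1 0;10 -1 -1 -1 0;10 -1 -1 -1 0;10 -1 -1 -1 0;10 -1 -1 -1 0"

```text
time_s: 3.3
position: [0.6296, 0.2435, 0.0205]
tcp_rot: [[-0.975, -0.224, -0.0], [-0.224, 0.975, -0.0], [0.0, -0.0, -1.0]]
force: [0.1, 0.3, -1.1]
opening: 0.407
grasp_force: 30.0
```

>>> drive_tool:
  deltas: "10 0 0 60 0;10 0 0 110 0;10 0 0 110 0;10 -23 -197 110 -0.173;10 -23 -197 110 -0.173;10 -23 -197 110 -0.173;10 -23 -197 110 -0.173;10 -23 -197 110 -0.173;10 -23 -197 75 -0.173;10 -23 -197 75 -0.173;10 -23 -197 75 -0.173;10 -23 -197 75 -0.173"

```text
time_s: 4.5
position: [0.6073, 0.0473, 0.0963]
tcp_rot: [[-0.999, -0.054, 0.001], [-0.054, 0.999, -0.0], [-0.001, -0.0, -1.0]]
force: [0.6, -0.4, -0.1]
opening: 0.412
grasp_force: 30.0
```

```bash
python3 - <<'E'
from rig import imaging
import cv2,numpy as np
s=imaging.capture("scene")[:,:,::-1];t=imaging.capture("top")[:,:,::-1]
cv2.imwrite("pics/n1.png",np.hstack([cv2.resize(s[200:320,240:340],None,fx=4,fy=4,interpolation=2),cv2.resize(cv2.convertScaleAbs(t,alpha=1.5)[130:250,330:430],None,fx=4,fy=4,interpolation=2)]))
E
python3 st.py
```

```text
4.6 [0.6075 0.0471 0.0967] jawyaw 1.6252 f [ 0.4 -0.4 -0.3] open 35.9 gf 29.999440074898303
```

View pics/n1.png

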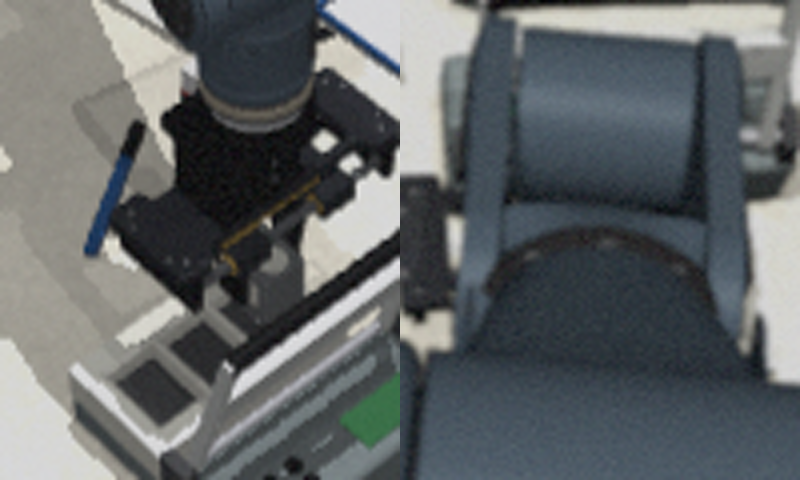

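The cartridge is held just over the +y bay (scene crop at about 275,290). Lowering it now.

>>> drive_tool:
  deltas: "10 0 -1 -12 0;10 0 -1 -17 0;10 0 -1 -20 0;10 0 -1 -23 0;10 0 -1 -26 0;10 0 -1 -29 0;10 0 -1 -29 0;10 0 -1 -29 0"

```text
time_s: 5.4
position: [0.606, 0.0455, 0.0662]
tcp_rot: [[-0.999, -0.053, -0.002], [-0.053, 0.999, 0.0], [0.002, 0.0, -1.0]]
force: [-2.3, 0.5, -0.4]
opening: 0.418
grasp_force: 30.0
```

>>> drive_tool:
  deltas: "60 0 0 0 0;60 0 0 0 0;60 0 0 0 0;60 0 0 0 0;60 0 0 60 0;60 0 0 110 0;60 0 0 110 0;87 -100 -60 110 0;87 -176 -243 110 0.128;87 -176 -243 110 0.128;87 -176 -243 110 0.128;87 -176 -243 110 0.128"

```text
time_s: 6.6
position: [0.4582, -0.152, 0.1766]
tcp_rot: [[-0.983, -0.181, 0.001], [-0.181, 0.983, -0.0], [-0.001, -0.001, -1.0]]
force: [-0.3, -1.2, -0.7]
opening: 0.982
grasp_force: 0.0
```

```bash
python3 st.py
```

```text
6.6 [ 0.4582 -0.152   0.1766] jawyaw 1.7528 f [-0.3 -1.2 -0.7] open 85.5 gf 0.0
```

>>> drive_tool:
  deltas: "87 0 0 -20 0;87 0 0 -20 0;87 0 0 -20 0;87 0 0 -20 0"

```text
time_s: 7.0
position: [0.46, -0.1501, 0.1569]
tcp_rot: [[-0.983, -0.182, 0.001], [-0.182, 0.983, -0.0], [-0.001, -0.0, -1.0]]
force: [0.0, -0.6, 0.5]
opening: 0.999
grasp_force: 0.0
```

>>> drive_tool:
  deltas: "87 -29 -48 0 0;87 -29 -48 0 0;87 -29 -48 -50 0;87 -29 -48 -90 0;87 -29 -48 -135 0;87 -29 -48 -135 0;87 -29 -48 -135 0;87 -29 -48 -135 0;87 -29 -48 -135 0;87 -29 -48 -135 0"

```text
time_s: 8.0
position: [0.4317, -0.1996, 0.024]
tcp_rot: [[-0.984, -0.18, 0.004], [-0.181, 0.984, -0.003], [-0.003, -0.004, -1.0]]
force: [0.2, 0.2, -0.1]
opening: 1.006
grasp_force: 0.0
```

>>> drive_tool:
  deltas: "10 0 1 -1 0;10 0 1 -1 0;10 0 1 -1 0;10 0 1 -1 0;10 0 1 -1 0;10 0 1 -1 0;10 0 1 -1 0;10 0 1 -1 0;10 0 1 -1 0;10 0 1 -1 0"

```text
time_s: 9.0
position: [0.4302, -0.1977, 0.0205]
tcp_rot: [[-0.984, -0.18, -0.0], [-0.18, 0.984, 0.0], [0.0, 0.0, -1.0]]
force: [0.7, 0.1, -0.7]
opening: 0.415
grasp_force: 29.9
```

```bash
python3 st.py
```

```text
9.0 [ 0.4302 -0.1977  0.0205] jawyaw 1.752 f [ 0.7  0.1 -0.7] open 36.1 gf 29.901238451711833
```

>>> drive_tool:
  deltas: "10 0 0 60 0;10 0 0 110 0;10 0 0 110 0;10 181 152 110 -0.128;10 181 152 110 -0.128;10 181 152 110 -0.128;10 181 152 110 -0.128;10 181 152 110 -0.128;10 181 152 110 -0.128;10 181 152 75 -0.128;10 181 152 75 -0.128;10 181 152 75 -0.128"

```text
time_s: 10.2
position: [0.6095, -0.0459, 0.0945]
tcp_rot: [[-0.999, -0.053, -0.004], [-0.053, 0.999, 0.001], [0.004, 0.001, -1.0]]
force: [0.4, -0.4, -1.1]
opening: 0.41
grasp_force: 29.9
```

>>> drive_tool:
  deltas: "10 0 0 0 0;10 0 0 0 0;10 0 0 0 0"

```text
time_s: 10.5
position: [0.6118, -0.0463, 0.0967]
tcp_rot: [[-0.999, -0.053, 0.002], [-0.053, 0.999, -0.001], [-0.002, -0.001, -1.0]]
force: [0.3, -0.8, -0.5]
opening: 0.416
grasp_force: 29.9
```

>>> drive_tool:
  deltas: "10 0 0 -12 0;10 0 0 -17 0;10 0 0 -20 0;10 0 0 -23 0;10 0 0 -26 0;10 0 0 -29 0;10 0 0 -29 0;10 0 0 -29 0;10 0 0 -29 0"

```text
time_s: 11.4
position: [0.6114, -0.0458, 0.0667]
tcp_rot: [[-0.999, -0.053, 0.0], [-0.053, 0.999, -0.0], [-0.0, -0.0, -1.0]]
force: [-0.9, -0.5, -0.2]
opening: 0.412
grasp_force: 29.9
```

```bash
python3 st.py
```

```text
11.4 [ 0.6114 -0.0458  0.0667] jawyaw 1.624 f [-0.9 -0.5 -0.2] open 35.8 gf 29.901156504638493
```

>>> drive_tool:
  deltas: "60 0 0 0 0;60 0 0 0 0;60 0 0 0 0;60 0 0 0 0;60 0 0 50 0;60 0 0 100 0;60 0 0 110 0;87 -150 200 110 0;87 -150 200 110 0;87 -150 200 110 0;87 -150 200 110 0;87 -150 200 110 0"

```text
time_s: 12.6
position: [0.4597, 0.1554, 0.1764]
tcp_rot: [[-0.999, -0.052, -0.0], [-0.052, 0.999, 0.0], [0.0, 0.0, -1.0]]
force: [0.7, 0.7, 0.1]
opening: 0.983
grasp_force: 0.0
```

```bash
python3 - <<'E'
from rig import imaging
import cv2,numpy as np
s=imaging.capture("scene")[:,:,::-1];t=imaging.capture("top")[:,:,::-1]
cv2.imwrite("pics/s2.png",s);cv2.imwrite("pics/t2.png",t)
cv2.imwrite("pics/n2.png",np.hstack([cv2.resize(s[220:340,250:350],None,fx=4,fy=4,interpolation=2),cv2.resize(cv2.convertScaleAbs(t,alpha=1.5)[120:240,340:440],None,fx=4,fy=4,interpolation=2)]))
E
python3 st.py
```

```text
12.7 [0.455  0.1579 0.1759] jawyaw 1.6299 f [ 0.  -1.   0.2] open 86.3 gf 0.0
```

View pics/n2.png

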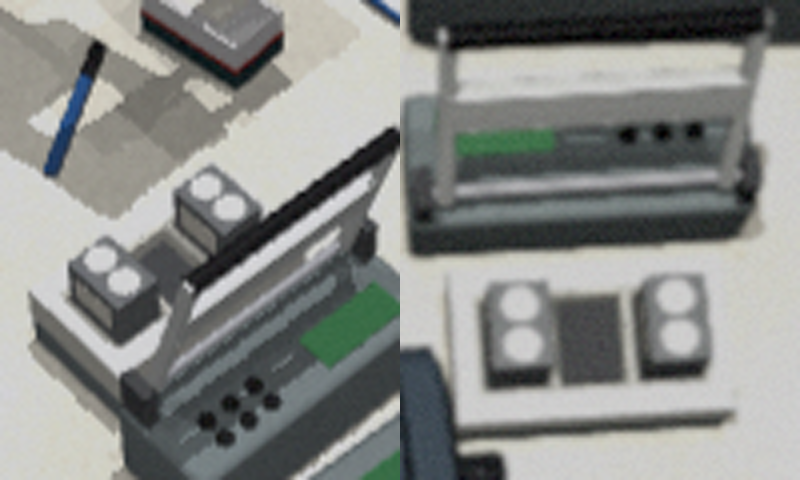

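```bash
python3 - <<'E'
from h import *
S=lambda x,y:crop((x,y),(250,220),4);M=lambda x,y:crop((x,y),(290,115),5)
h=np.array([.6944,.0048,.094]);e=np.array([.9986,.053,0])
for s,t in(((188,280),(710,49)),((395,138),(303,68)),((291,209),(506,60))):
    P,r=tri(S(*s),M(*t));d=P-h;print(np.round(P,4),r,"ang",np.arctan2(d[2],-d@e),"rad",np.hypot(d[2],d@e))
# 1-D model: best angle per view for the middle of the bar
yv=np.array([-.053,.9986,0])
for a in np.arange(1.55,1.91,.05):
    c=h+.15*(np.array([0,0,np.sin(a)])-e*np.cos(a))
    print(round(a,2),np.round(c,4),[np.round((proj("scene",c+s*.085*yv)[0]-(250,220))*4).tolist() for s in(-1,1)],[np.round((proj("top",c+s*.085*yv)[0]-(290,115))*5).tolist() for s in(-1,1)])
E
```

```text
[ 0.7351 -0.0774  0.2463] 0.21407193963881355 ang 1.804704248228594 rad 0.15652278324892985
[0.7291 0.0919 0.24  ] 1.0333394849170645 ang 1.8338680899868847 rad 0.1511639331492879
[0.7316 0.0063 0.2416] 0.8453092091601206 ang 1.8179308651627104 rad 0.15217356108058208
1.55 [0.6913 0.0046 0.244 ] [[141.0, 241.0], [350.0, 92.0]] [[717.0, 137.0], [312.0, 161.0]]
1.6 [0.6988 0.005  0.2439] [[149.0, 249.0], [358.0, 99.0]] [[715.0, 120.0], [311.0, 144.0]]
1.65 [0.7063 0.0054 0.2435] [[157.0, 257.0], [367.0, 107.0]] [[713.0, 104.0], [310.0, 127.0]]
1.7 [0.7137 0.0058 0.2427] [[166.0, 265.0], [375.0, 114.0]] [[711.0, 87.0], [308.0, 111.0]]
1.75 [0.7211 0.0062 0.2416] [[174.0, 274.0], [383.0, 122.0]] [[709.0, 72.0], [307.0, 95.0]]
1.8 [0.7284 0.0066 0.2401] [[182.0, 283.0], [391.0, 131.0]] [[707.0, 57.0], [306.0, 80.0]]
1.85 [0.7357 0.007  0.2382] [[191.0, 293.0], [400.0, 139.0]] [[705.0, 42.0], [305.0, 65.0]]
1.9 [0.7428 0.0074 0.2359] [[199.0, 302.0], [408.0, 148.0]] [[702.0, 28.0], [303.0, 52.0]]
```

Both cartridges stand in the outer bays, the middle bay is empty, and no third cartridge is on the bench. The handle is at about (0.731, 0.007, 0.240), with the clamp angle near 1.82. Going to the handle.

>>> drive_tool:
  deltas: "60 0 0 50 -0.15;60 0 0 100 -0.3;60 0 0 114 -0.45;60 100 -50 114 -0.6;60 150 -80 114 -0.75;60 150 -80 114 -0.9;60 150 -80 114 -1.05;60 150 -80 114 -1.2;60 150 -80 114 -1.35;60 150 -80 114 -1.5;60 150 -80 114 -1.572;60 150 -80 114 -1.572"

```text
time_s: 13.9
position: [0.6114, 0.0735, 0.29]
tcp_rot: [[-0.052, 0.999, -0.001], [0.999, 0.052, -0.0], [-0.0, -0.001, -1.0]]
force: [-0.6, -0.1, 0.8]
opening: 0.69
grasp_force: 0.0
```

```bash
python3 st.py
```

```text
13.9 [0.6114 0.0735 0.29  ] jawyaw 0.0516 f [-0.6 -0.1  0.8] open 60.0 gf 0.0
```

>>> drive_tool:
  deltas: "60 120 -67 0 0;60 120 -67 0 0;60 120 -67 0 0;60 120 -67 0 0;60 120 -67 0 0;60 120 -67 -30 0;60 120 -67 -50 0;60 120 -67 -69 0;60 120 -67 -69 0;60 120 -67 -69 0"

```text
time_s: 14.9
position: [0.7305, 0.008, 0.222]
tcp_rot: [[-0.053, 0.999, -0.001], [0.999, 0.053, 0.0], [0.0, -0.001, -1.0]]
force: [0.7, -0.4, 0.7]
opening: 0.689
grasp_force: 0.0
```

```bash
python3 st.py
```

```text
14.9 [0.7305 0.008  0.222 ] jawyaw 0.0533 f [ 0.7 -0.4  0.7] open 59.9 gf 0.0
```

>>> drive_tool:
  deltas: "0 0 0 0 0;0 0 0 0 0;0 0 0 0 0;0 0 0 0 0;0 0 0 0 0;0 0 0 0 0;0 0 0 0 0;0 0 0 0 0"

```text
time_s: 15.7
position: [0.7312, 0.0072, 0.2215]
tcp_rot: [[-0.052, 0.999, -0.0], [0.999, 0.052, -0.0], [-0.0, -0.0, -1.0]]
force: [-0.8, -0.1, 0.2]
opening: 0.151
grasp_force: 30.0
```

```bash
python3 st.py; python3 - <<'E'
import numpy as np
from h import *
h=np.array([.6944,.0048,.075]);e=np.array([.9986,.053,0]);p=bot.read_state()["position"]
d=p-h; a0=np.arctan2(d[2],-d@e); print("a0",a0,"r",np.hypot(d[2],d@e))
for a in np.r_[1.7:-.05:-.1,-.03]:
    print(round(a,2),np.round(1e3*(h+.15*(np.array([0,0,np.sin(a)])-e*np.cos(a))-(h+.15*(np.array([0,0,np.sin(a0)])-e*np.cos(a0)))),0))
E
```

```text
15.7 [0.7312 0.0072 0.2215] jawyaw 0.052 f [-0.8 -0.1  0.2] open 13.1 gf 29.999886453151703
a0 1.817274715875995 r 0.15102909456968097
1.7 [-17.  -1.   3.]
1.6 [-32.  -2.   4.]
1.5 [-47.  -3.   4.]
1.4 [-62.  -3.   2.]
1.3 [-77.  -4.  -1.]
1.2 [-91.  -5.  -6.]
1.1 [-104.   -6.  -12.]
1.0 [-117.   -6.  -19.]
0.9 [-130.   -7.  -28.]
0.8 [-141.   -7.  -38.]
0.7 [-151.   -8.  -49.]
0.6 [-160.   -9.  -61.]
0.5 [-168.   -9.  -74.]
0.4 [-175.   -9.  -87.]
0.3 [-180.  -10. -101.]
0.2 [-183.  -10. -116.]
0.1 [-186.  -10. -130.]
-0.0 [-186.  -10. -145.]
-0.03 [-186.  -10. -150.]
```

>>> drive_tool:
  deltas: "0 -17 -1 3 0;0 -32 -2 4 0;0 -47 -3 4 0;0 -62 -3 2 0;0 -77 -4 -1 0;0 -91 -5 -6 0;0 -104 -6 -12 0;0 -117 -6 -19 0;0 -130 -7 -28 0;0 -141 -7 -38 0;0 -141 -7 -38 0;0 -141 -7 -38 0"

```text
time_s: 16.9
position: [0.5901, -0.0001, 0.1843]
tcp_rot: [[-0.052, 0.999, -0.001], [0.999, 0.052, -0.001], [-0.0, -0.001, -1.0]]
force: [-3.5, -1.3, 5.4]
opening: 0.15
grasp_force: 30.0
```

```bash
python3 st.py
```

```text
16.9 [ 5.901e-01 -1.000e-04  1.843e-01] jawyaw 0.052 f [-3.5 -1.3  5.4] open 13.1 gf 30.03475271165371
```

Following well. Next, the second half of the arc.

>>> drive_tool:
  deltas: "0 -10 -1 -11 0;0 -19 -2 -23 0;0 -27 -2 -36 0;0 -34 -2 -49 0;0 -39 -3 -63 0;0 -42 -3 -77 0;0 -44 -3 -85 0;0 -45 -3 -92 0;0 -45 -3 -100 0;0 -45 -3 -107 0;0 -45 -3 -111 0;0 -45 -3 -111 0"

```text
time_s: 18.1
position: [0.5419, -0.0025, 0.0711]
tcp_rot: [[-0.053, 0.999, -0.009], [0.999, 0.053, 0.001], [0.001, -0.009, -1.0]]
force: [-4.9, -1.3, -0.4]
opening: 0.142
grasp_force: 29.8
```

```bash
python3 st.py
```

```text
18.1 [ 0.5419 -0.0025  0.0711] jawyaw 0.0527 f [-4.9 -1.3 -0.4] open 12.4 gf 29.79897290468216
```

>>> drive_tool:
  deltas: "40 2 0 0 0;40 2 0 0 0;40 2 0 0 0;40 2 0 50 0;40 2 0 89 0;40 2 0 89 0;0 2 0 89 0;0 2 0 89 0;0 2 0 89 0;0 2 0 89 0;0 2 0 50 0;0 2 0 50 0"

```text
time_s: 19.3
position: [0.5437, -0.0022, 0.1186]
tcp_rot: [[-0.052, 0.999, -0.01], [0.999, 0.052, 0.002], [0.003, -0.01, -1.0]]
force: [-0.2, -0.4, 0.7]
opening: 0.039
grasp_force: 0.0
```

```bash
python3 st.py; python3 - <<'E'
from rig import imaging
import cv2,numpy as np
s=imaging.capture("scene")[:,:,::-1]
cv2.imwrite("pics/n3.png",cv2.resize(s[200:340,230:370],None,fx=4,fy=4,interpolation=2))
E
```

```text
19.3 [ 0.5437 -0.0022  0.1186] jawyaw 0.0519 f [-0.2 -0.4  0.7] open 3.4 gf 0.0
```

View pics/n3.png

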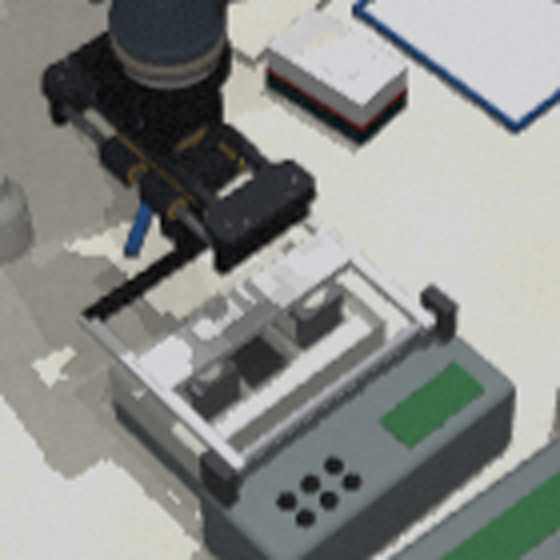

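The clamp appears level, or nearly so. I'll press it down from above to be sure.

>>> drive_tool:
  deltas: "0 1 0 -8 0;0 1 0 -12 0;0 1 0 -15 0;0 1 0 -18 0;0 1 0 -20 0;0 1 0 -22 0;0 1 0 -22 0;0 1 0 -22 0;0 1 0 -22 0"

```text
time_s: 20.25
position: [0.5485, -0.0028, 0.101]
tcp_rot: [[-0.052, 0.999, 0.001], [0.999, 0.052, -0.0], [-0.0, 0.001, -1.0]]
force: [-1.4, -0.3, 6.0]
opening: 0.007
grasp_force: 2.6
```

```bash
python3 st.py
```

```text
20.25 [ 0.5485 -0.0028  0.101 ] jawyaw 0.0521 f [-1.4 -0.3  6. ] open 0.6 gf 2.5653869658708572
```

>>> drive_tool:
  deltas: "0 0 0 -3 0;0 0 0 -6 0;0 0 0 -8 0;0 0 0 -8 0;0 0 0 -8 0;0 0 0 -8 0"

```text
time_s: 20.85
position: [0.5487, -0.0029, 0.0996]
tcp_rot: [[-0.053, 0.999, 0.003], [0.999, 0.053, -0.001], [-0.001, 0.003, -1.0]]
force: [-12.5, 1.2, 50.2]
opening: 0.008
grasp_force: 22.4
```

```bash
python3 st.py
```

```text
20.85 [ 0.5487 -0.0029  0.0996] jawyaw 0.0529 f [-12.5   1.2  50.2] open 0.7 gf 22.413401752710342
```

Hard stop at handle-top height 0.0996 m with 50 N, so it is closed. Backing off and re-checking the cartons.

>>> drive_tool:
  deltas: "0 0 0 60 0;0 0 0 110 0;30 0 0 150 0;87 0 0 150 0.15;87 -50 50 150 0.3;87 -50 100 150 0.45;87 -50 100 150 0.6;87 -50 100 150 0.75;87 -50 100 150 0.9;87 -50 100 150 1.05;87 -50 100 150 1.2;87 -50 100 150 1.342"

```text
time_s: 22.05
position: [0.4982, 0.0973, 0.2421]
tcp_rot: [[-0.985, 0.17, -0.0], [0.17, 0.985, 0.0], [0.0, 0.0, -1.0]]
force: [0.6, 0.5, -0.2]
opening: 0.83
grasp_force: 0.0
```

```bash
python3 st.py; python3 - <<'E'
from h import *
import cv2
s=imaging.capture("scene")[:,:,::-1];t=imaging.capture("top")[:,:,::-1]
cv2.imwrite("pics/s3.png",s);cv2.imwrite("pics/t3.png",t)
t=cv2.convertScaleAbs(t,alpha=1.5);u=lambda i,x,y,w,h:cv2.resize(i[y:y+h,x:x+w],None,fx=4,fy=4,interpolation=2)
cv2.imwrite("pics/n4.png",np.hstack([u(s,105,235,100,150),u(t,455,180,100,150)]))
# model overlay as text: change against first pictures
for n,b in(("scene",s),("top",cv2.imread("pics/t3.png"))):
    a=cv2.imread(f"pics/{n}0.png");d=cv2.absdiff(a,b).max(2)>40
    k,_,st,_=cv2.connectedComponentsWithStats(d.astype(np.uint8));print(n,[x[:5].tolist() for x in st[1:] if x[4]>40])
print("clamp handle edge check", proj("scene",[[.5446+.0045,-.0877,.094]]))
E
```

```text
22.05 [0.4982 0.0973 0.2421] jawyaw 1.4001 f [ 0.6  0.5 -0.2] open 72.2 gf 0.0
scene [[145, 0, 64, 73, 3200], [318, 0, 64, 36, 1257], [224, 5, 23, 14, 50], [206, 8, 17, 52, 544], [179, 28, 196, 284, 19958], [229, 30, 24, 20, 117], [327, 34, 65, 59, 1572], [205, 53, 35, 20, 275], [153, 72, 35, 13, 187], [121, 104, 27, 41, 600], [146, 138, 37, 17, 141], [130, 186, 21, 26, 318], [168, 193, 18, 8, 67], [151, 204, 35, 11, 271], [285, 212, 47, 31, 762], [183, 276, 26, 30, 421], [288, 287, 51, 48, 494], [248, 297, 33, 39, 171]]
top [[349, 130, 14, 14, 82], [424, 132, 7, 15, 57], [349, 151, 77, 30, 579], [191, 171, 248, 309, 28914], [278, 186, 22, 27, 324], [398, 192, 18, 19, 278], [459, 266, 25, 27, 343], [0, 342, 244, 138, 15592], [182, 406, 101, 74, 5082], [439, 423, 15, 18, 168], [361, 433, 100, 47, 2088], [454, 471, 15, 9, 87]]
clamp handle edge check [[251.41186737 281.28620636]]
```

View pics/n4.png

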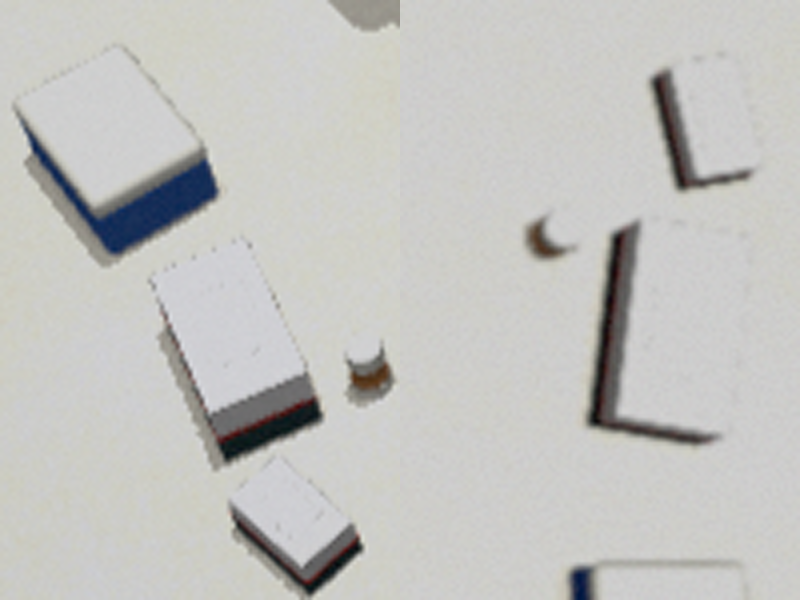

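>>> drive_tool:
  deltas: "87 -30 -417 0 0.01;87 -30 -417 0 0.01;87 -30 -417 0 0.01;87 -30 -417 0 0.01;87 -30 -417 0 0.01;87 -30 -417 0 0.01;87 -30 -417 0 0.01;87 -30 -417 0 0.01;87 -30 -417 0 0.01;87 -30 -417 0 0.01;87 -30 -417 0 0.01;87 -30 -417 0 0.01"

```text
time_s: 23.35
position: [0.4682, -0.3175, 0.2423]
tcp_rot: [[-0.986, 0.165, -0.001], [0.165, 0.986, 0.002], [0.001, 0.002, -1.0]]
force: [0.3, 0.7, -0.4]
opening: 1.004
grasp_force: 0.0
```

```bash
python3 st.py
```

```text
23.35 [ 0.4682 -0.3175  0.2423] jawyaw 1.4049 f [ 0.3  0.7 -0.4] open 87.4 gf 0.0
```

>>> drive_tool:
  deltas: "87 0 -2 -50 0;87 0 -2 -100 0;87 0 -2 -150 0;87 0 -2 -175 0;87 0 -2 -195 0;87 0 -2 -212 0;87 0 -2 -212 0;87 0 -2 -212 0;87 0 -2 -212 0"

```text
time_s: 24.25
position: [0.4692, -0.3216, 0.0318]
tcp_rot: [[-0.986, 0.165, 0.001], [0.165, 0.986, -0.001], [-0.002, -0.001, -1.0]]
force: [-1.0, 0.8, 1.0]
opening: 1.004
grasp_force: 0.0
```

>>> drive_tool:
  deltas: "30 0 0 0 0;30 0 0 0 0;30 0 0 0 0;30 0 0 0 0;30 0 0 0 0;30 0 0 0 0;30 0 0 0 0"

```text
time_s: 24.95
position: [0.4683, -0.3214, 0.031]
tcp_rot: [[-0.986, 0.167, -0.0], [0.167, 0.986, 0.001], [0.0, 0.001, -1.0]]
force: [-0.4, 2.9, 5.1]
opening: 0.762
grasp_force: 30.0
```

>>> drive_tool:
  deltas: "30 0 0 20 0;30 0 0 60 0;30 0 0 100 0;30 0 0 140 0;30 -8 150 140 0;30 -8 150 140 0;30 -8 300 140 0.1;30 -8 300 140 0.1;30 -8 300 140 0.1;30 -8 340 140 0.15;30 -8 340 140 0.15;30 -8 340 140 0.15"

```text
time_s: 26.15
position: [0.4584, 0.0226, 0.17]
tcp_rot: [[-1.0, 0.01, -0.003], [0.01, 1.0, 0.001], [0.003, 0.001, -1.0]]
force: [0.2, 0.4, -2.3]
opening: 0.76
grasp_force: 30.0
```

```bash
python3 st.py
```

```text
26.15 [0.4584 0.0226 0.17  ] jawyaw 1.5603 f [ 0.2  0.4 -2.3] open 66.1 gf 29.96262506581843
```

>>> drive_tool:
  deltas: "30 -8 341 0 0.096;30 -8 341 0 0.096;30 -8 341 0 0.096;30 -8 341 0 0.096;30 -8 341 0 0.096;30 -8 341 0 0.096;30 -8 341 0 0.096;30 -8 341 0 0.096;30 -8 341 0 0.096;30 -8 341 -50 0.096;30 -8 341 -90 0.096;30 -8 341 -90 0.096"

```text
time_s: 27.35
position: [0.4484, 0.3547, 0.0753]
tcp_rot: [[-0.997, -0.077, -0.012], [-0.077, 0.997, -0.007], [0.013, -0.006, -1.0]]
force: [-0.6, -0.2, -2.5]
opening: 0.755
grasp_force: 30.0
```

```bash
python3 st.py
```

```text
27.35 [0.4484 0.3547 0.0753] jawyaw 1.6478 f [-0.6 -0.2 -2.5] open 65.7 gf 29.961632313206792
```

>>> drive_tool:
  deltas: "30 0 0 0 0;30 0 0 0 0;30 0 0 -15 0;30 0 0 -25 0;30 0 0 -35 0;30 0 0 -40 0;30 0 0 -43 0;30 0 0 -45 0;30 0 0 -45 0;30 0 0 -45 0"

```text
time_s: 28.35
position: [0.4525, 0.3593, 0.0357]
tcp_rot: [[-0.997, -0.079, 0.0], [-0.079, 0.997, 0.0], [-0.0, 0.0, -1.0]]
force: [-1.0, 0.1, -1.1]
opening: 0.75
grasp_force: 30.0
```

```bash
python3 st.py
```

```text
28.35 [0.4525 0.3593 0.0357] jawyaw 1.6501 f [-1.   0.1 -1.1] open 65.3 gf 29.9616876617074
```

>>> drive_tool:
  deltas: "30 0 0 -2 0;30 0 0 -2 0;30 0 0 -2 0;80 0 0 -1 0;80 0 0 -1 0;80 0 0 -1 0;80 0 0 40 0;80 0 0 80 0;80 0 0 120 0;80 0 0 165 0;80 100 -60 165 0;80 100 -60 165 0"

```text
time_s: 29.55
position: [0.539, 0.3087, 0.2032]
tcp_rot: [[-0.997, -0.083, 0.004], [-0.083, 0.997, 0.002], [-0.005, 0.001, -1.0]]
force: [0.6, 0.0, -0.4]
opening: 0.918
grasp_force: 0.0
```

>>> drive_tool:
  deltas: "87 -160 80 0 0;87 -160 80 0 0;87 -160 80 0 0;87 -160 80 0 0;87 -160 80 0 0;87 -160 80 0 0"

```text
time_s: 30.15
position: [0.378, 0.3881, 0.2007]
tcp_rot: [[-0.997, -0.081, 0.001], [-0.081, 0.997, 0.0], [-0.001, -0.0, -1.0]]
force: [0.9, 0.7, 0.5]
opening: 1.003
grasp_force: 0.0
```

```bash
python3 st.py; python3 - <<'E'
from h import *
import cv2
s=imaging.capture("scene")[:,:,::-1];t=imaging.capture("top")[:,:,::-1]
cv2.imwrite("pics/s4.png",s);cv2.imwrite("pics/t4.png",t)
t=cv2.convertScaleAbs(t,alpha=1.5);u=lambda i,x,y,w,h:cv2.resize(i[y:y+h,x:x+w],None,fx=4,fy=4,interpolation=2)
cv2.imwrite("pics/n5.png",np.hstack([u(s,285,150,110,100),np.full((400,8,3),255,np.uint8),u(t,250,230,90,100)]))
E
```

```text
30.15 [0.378  0.3881 0.2007] jawyaw 1.6517 f [0.9 0.7 0.5] open 87.3 gf 0.0
```

View pics/n5.png

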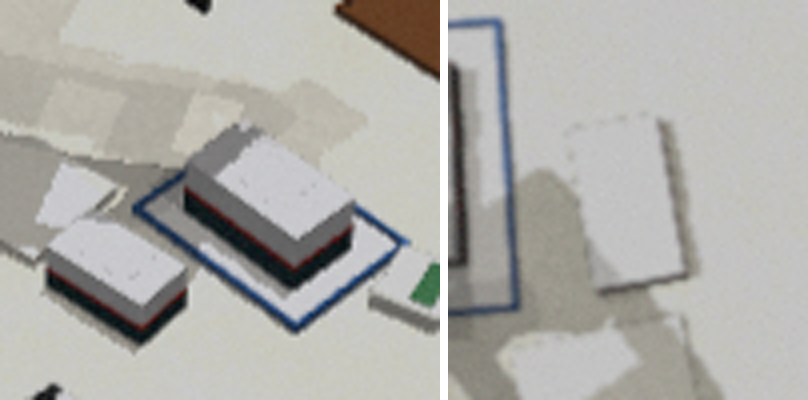

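```bash
cat > f3.py <<'E'
from h import *
S5=lambda q:crop(q,(285,150),4);T5=lambda q:crop(q,(250,230),4,448)
o=[("scene",S5(q),'t') for q in((45,250),(90,213),(187,258),(140,305))]+[("scene",S5(q),'b') for q in((47,292),(140,345),(187,292))]
t=[("top",T5(q),'t') for q in((570,132),(655,115),(690,270),(598,286))]+[("top",T5(q),'b') for q in((602,294),)]
for nm,ob in(("S",o),("T",t),("ST",o+t)):
    for hf in(True,False):
        p,r=box(ob,.096,.054,.048,(.424,.184,.17),hf);print(nm,hf,np.round(p,4),np.abs(r).max())
o=[("scene",S5(q),'t') for q in((185,175),(243,122),(353,203),(300,240))]+[("scene",S5(q),'b') for q in((185,208),(295,290),(352,240))]
p,r=box(o,.12,.066,.062,(.452,.36,.08),False);print("large",np.round(p,4),r.tolist())
E
python3 f3.py
```

```text
S True [0.4258 0.2068 0.5405 0.045 ] 10.0
S False [0.4271 0.2058 0.5384 0.048 ] 10.0
T True [0.4312 0.2239 0.201  0.0271] 0.8
T False [0.4295 0.2226 0.1962 0.048 ] 0.9
ST True [0.4291 0.223  0.2078 0.0464] 3.6
ST False [0.4292 0.2228 0.2078 0.048 ] 3.7
large [0.4512 0.3595 0.1054 0.062 ] [[-0.0, -3.6], [-0.1, -0.8], [1.0, -2.0], [-0.1, -0.2], [-0.4, 2.0], [0.1, 1.1], [-0.2, 2.6]]
```

The medium carton has been knocked about 4 cm towards the tray (top crop centre now near 295,280). Refitting from the new place.

```bash
sed -i 's/(.424,.184,.17)/(.43,.223,.2)/' f3.py; python3 f3.py; python3 st.py
```

```text
S True [0.4263 0.2248 0.2412 0.0435] 2.4
S False [0.4282 0.2232 0.2417 0.048 ] 3.0
T True [0.4312 0.2239 0.201  0.0271] 0.8
T False [0.4295 0.2226 0.1962 0.048 ] 0.9
ST True [0.4291 0.223  0.2078 0.0464] 3.6
ST False [0.4292 0.2228 0.2078 0.048 ] 3.7
large [0.4512 0.3595 0.1054 0.062 ] [[-0.0, -3.6], [-0.1, -0.8], [1.0, -2.0], [-0.1, -0.2], [-0.4, 2.0], [0.1, 1.1], [-0.2, 2.6]]
30.25 [0.3793 0.3877 0.2007] jawyaw 1.6494 f [0.7 0.6 0.1] open 86.9 gf 0.0
```

>>> drive_tool:
  deltas: "80 50 -165 0 0.121;80 50 -165 0 0.121;80 50 -165 0 0.121;80 50 -165 0 0.121;80 50 -165 0 0.121;80 50 -165 -40 0.121;80 50 -165 -80 0.121;80 50 -165 -120 0.121;80 50 -165 -155 0.121;80 50 -165 -178 0.121;80 50 -165 -178 0.121;80 50 -165 -178 0.121"

```text
time_s: 31.45
position: [0.4285, 0.223, 0.0224]
tcp_rot: [[-0.98, -0.199, -0.0], [-0.199, 0.98, 0.0], [0.0, 0.0, -1.0]]
force: [-0.5, -0.0, -0.1]
opening: 0.916
grasp_force: 0.0
```

>>> drive_tool:
  deltas: "80 0 0 0 0;80 0 0 0 0;30 0 0 0 0;30 0 0 0 0;30 0 0 0 0;30 0 0 0 0;30 0 0 0 0;30 0 0 0 0;30 0 0 0 0"

```text
time_s: 32.35
position: [0.4281, 0.2229, 0.0228]
tcp_rot: [[-0.98, -0.199, 0.0], [-0.199, 0.98, 0.0], [-0.0, 0.0, -1.0]]
force: [-0.7, -0.0, 4.0]
opening: 0.615
grasp_force: 29.9
```

```bash
python3 st.py
```

```text
32.35 [0.4281 0.2229 0.0228] jawyaw 1.7708 f [-0.7 -0.   4. ] open 53.5 gf 29.933559740893543
```

>>> drive_tool:
  deltas: "30 0 0 40 0;30 0 0 80 0;30 0 0 115 0;30 0 0 115 0;30 24 137 115 -0.121;30 24 137 115 -0.121;30 24 137 115 -0.121;30 24 137 115 -0.121;30 24 137 115 -0.121;30 24 137 90 -0.121;30 24 137 80 -0.121;30 24 137 80 -0.121"

```text
time_s: 33.55
position: [0.45, 0.3575, 0.1003]
tcp_rot: [[-0.997, -0.078, -0.006], [-0.078, 0.997, -0.003], [0.006, -0.003, -1.0]]
force: [-0.0, 0.3, -0.2]
opening: 0.619
grasp_force: 29.9
```

>>> drive_tool:
  deltas: "30 0 0 0 0;30 0 0 0 0;30 0 0 -6 0;30 0 0 -10 0;30 0 0 -13 0;30 0 0 -15 0;30 0 0 -15 0;30 0 0 -15 0"

```text
time_s: 34.35
position: [0.4521, 0.3598, 0.0875]
tcp_rot: [[-0.997, -0.079, -0.0], [-0.079, 0.997, -0.0], [0.0, -0.0, -1.0]]
force: [0.5, -0.7, -0.9]
opening: 0.621
grasp_force: 29.9
```

```bash
python3 st.py
```

```text
34.35 [0.4521 0.3598 0.0875] jawyaw 1.6501 f [ 0.5 -0.7 -0.9] open 54.1 gf 29.92418354842812
```

>>> drive_tool:
  deltas: "30 0 0 -1 0;30 0 0 -1 0;72 0 0 -1 0;72 0 0 -1 0;72 0 0 -1 0;72 0 0 -1 0;72 0 0 40 0;72 0 0 80 0;72 0 0 120 0;72 0 0 120 0;72 50 -80 120 0;72 50 -80 120 0"

```text
time_s: 35.55
position: [0.5019, 0.2796, 0.2076]
tcp_rot: [[-0.997, -0.083, 0.001], [-0.083, 0.997, -0.0], [-0.001, -0.0, -1.0]]
force: [-0.0, 0.5, -0.6]
opening: 0.829
grasp_force: 0.0
```

>>> drive_tool:
  deltas: "72 0 -100 0 0;72 0 -100 0 0;72 0 -200 0 0;72 0 -200 0 0;72 0 -300 0 0;72 0 -300 0 0;72 0 -300 0 0;72 0 -300 0 0"

```text
time_s: 36.35
position: [0.5016, -0.0213, 0.207]
tcp_rot: [[-0.997, -0.076, -0.001], [-0.076, 0.997, 0.001], [0.001, 0.001, -1.0]]
force: [1.0, -0.1, 0.7]
opening: 0.829
grasp_force: 0.0
```

```bash
python3 st.py; python3 - <<'E'
from h import *
import cv2
s=imaging.capture("scene")[:,:,::-1];t=imaging.capture("top")[:,:,::-1]
cv2.imwrite("pics/s5.png",s);cv2.imwrite("pics/t5.png",t)
t=cv2.convertScaleAbs(t,alpha=1.5);u=lambda i,x,y,w,h:cv2.resize(i[y:y+h,x:x+w],None,fx=5,fy=5,interpolation=2)
cv2.imwrite("pics/n6.png",np.vstack([np.hstack([u(s,310,140,80,60),u(t,210,240,80,60)]),np.hstack([u(s,140,330,80,60),u(t,490,180,80,60)])]))
E
```

```text
36.35 [ 0.5016 -0.0213  0.207 ] jawyaw 1.6464 f [ 1.  -0.1  0.7] open 72.1 gf 0.0
```

View pics/n6.png

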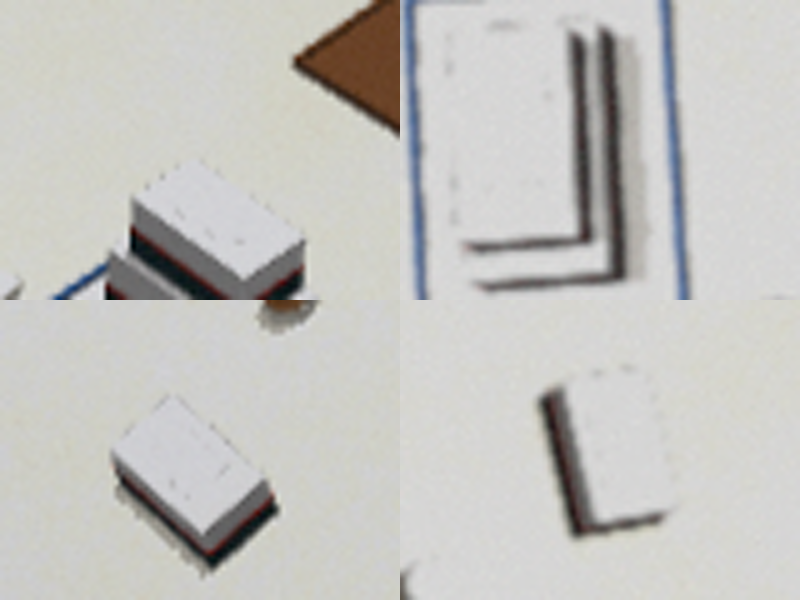

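The stack is aligned and the small carton hasn't moved (lower-left corner still at top 525,227). Picking it up.

>>> drive_tool:
  deltas: "72 100 -335 0 0.093;72 100 -335 0 0.093;72 100 -335 0 0.093;72 100 -335 0 0.093;72 100 -335 0 0.093;72 100 -335 0 0.093;72 100 -335 0 0.093;72 100 -335 0 0.093;72 100 -335 -50 0.093;72 100 -335 -100 0.093;72 100 -335 -130 0.093;72 100 -335 -130 0.093"

```text
time_s: 37.65
position: [0.5992, -0.3493, 0.0715]
tcp_rot: [[-0.985, -0.174, -0.01], [-0.174, 0.985, 0.009], [0.008, 0.011, -1.0]]
force: [-0.1, 0.1, 0.3]
opening: 0.829
grasp_force: 0.0
```

```bash
python3 st.py
```

```text
37.65 [ 0.5992 -0.3493  0.0715] jawyaw 1.746 f [-0.1  0.1  0.3] open 72.1 gf 0.0
```

>>> drive_tool:
  deltas: "72 0 0 0 0;72 0 0 0 0;72 0 0 -30 0;72 0 0 -50 0;72 0 0 -60 0;72 0 0 -60 0;72 0 0 -60 0;72 0 0 -60 0"

```text
time_s: 38.45
position: [0.6032, -0.3561, 0.0195]
tcp_rot: [[-0.985, -0.171, 0.003], [-0.171, 0.985, -0.002], [-0.002, -0.003, -1.0]]
force: [0.3, 0.5, 0.7]
opening: 0.822
grasp_force: 0.0
```

```bash
python3 st.py
```

```text
38.45 [ 0.6032 -0.3561  0.0195] jawyaw 1.7431 f [0.3 0.5 0.7] open 71.5 gf 0.0
```

>>> drive_tool:
  deltas: "72 -1 0 -2 0;72 -1 0 -2 0;15 -1 0 -2 0;15 -1 0 -2 0;15 -1 0 -2 0;15 -1 0 -2 0;15 -1 0 -2 0;15 -1 0 -2 0;15 -1 0 -2 0"

```text
time_s: 39.35
position: [0.601, -0.3552, 0.0155]
tcp_rot: [[-0.985, -0.171, -0.0], [-0.171, 0.985, 0.0], [0.0, 0.0, -1.0]]
force: [0.2, -0.7, 0.0]
opening: 0.48
grasp_force: 30.0
```

```bash
python3 st.py
```

```text
39.35 [ 0.601  -0.3552  0.0155] jawyaw 1.743 f [ 0.2 -0.7  0. ] open 41.7 gf 30.000035664997995
```

>>> drive_tool:
  deltas: "15 0 0 40 0;15 0 0 80 0;15 0 0 130 0;15 0 0 180 0;15 0 0 185 0;15 -100 335 185 -0.093;15 -100 335 185 -0.093;15 -100 335 185 -0.093;15 -100 335 185 -0.093;15 -100 335 185 -0.093;15 -100 335 185 -0.093;15 -100 335 185 -0.093"

```text
time_s: 40.55
position: [0.4998, -0.0184, 0.2001]
tcp_rot: [[-0.997, -0.079, -0.001], [-0.079, 0.997, 0.0], [0.001, 0.0, -1.0]]
force: [0.8, 0.1, -0.8]
opening: 0.479
grasp_force: 30.0
```

>>> drive_tool:
  deltas: "15 0 0 0 0;15 0 0 0 0;15 0 0 0 0"

```text
time_s: 40.85
position: [0.5018, -0.0211, 0.2005]
tcp_rot: [[-0.997, -0.079, 0.001], [-0.079, 0.997, -0.001], [-0.001, -0.001, -1.0]]
force: [0.1, -0.9, -0.7]
opening: 0.48
grasp_force: 30.0
```

```bash
python3 st.py
```

```text
40.85 [ 0.5018 -0.0211  0.2005] jawyaw 1.6497 f [ 0.1 -0.9 -0.7] open 41.8 gf 29.99986312352121
```

>>> drive_tool:
  deltas: "15 -49 381 0 0;15 -49 381 0 0;15 -49 381 0 0;15 -49 381 0 0;15 -49 381 0 0;15 -49 381 0 0;15 -49 381 0 0;15 -49 381 0 0;15 -49 381 0 0;15 -49 381 -30 0;15 -49 381 -50 0;15 -49 381 -50 0"

```text
time_s: 42.05
position: [0.4515, 0.3581, 0.1475]
tcp_rot: [[-0.997, -0.077, -0.006], [-0.077, 0.997, -0.004], [0.006, -0.003, -1.0]]
force: [-0.4, 0.1, -0.4]
opening: 0.484
grasp_force: 30.0
```

>>> drive_tool:
  deltas: "15 0 0 0 0;15 0 0 0 0;15 0 0 0 0;15 0 0 0 0"

```text
time_s: 42.45
position: [0.4528, 0.3608, 0.1516]
tcp_rot: [[-0.997, -0.079, 0.002], [-0.079, 0.997, 0.001], [-0.002, 0.001, -1.0]]
force: [-1.0, -0.5, -1.1]
opening: 0.478
grasp_force: 30.0
```

```bash
python3 st.py
```

```text
42.45 [0.4528 0.3608 0.1516] jawyaw 1.6497 f [-1.  -0.5 -1.1] open 41.6 gf 29.99984954483807
```

>>> drive_tool:
  deltas: "15 0 0 -10 0;15 0 0 -16 0;15 0 0 -19 0;15 0 0 -22 0;15 0 0 -23 0;15 0 0 -23 0;15 0 0 -23 0"

```text
time_s: 43.15
position: [0.4522, 0.3608, 0.1276]
tcp_rot: [[-0.997, -0.079, 0.0], [-0.079, 0.997, 0.0], [-0.0, 0.0, -1.0]]
force: [-0.1, 0.8, -1.8]
opening: 0.48
grasp_force: 30.0
```

```bash
python3 st.py
```

```text
43.15 [0.4522 0.3608 0.1276] jawyaw 1.6501 f [-0.1  0.8 -1.8] open 41.7 gf 29.999646255746484
```

>>> drive_tool:
  deltas: "15 0 0 -1 0;15 0 0 -1 0;60 0 0 -1 0;60 0 0 -1 0;60 0 0 -1 0;60 0 0 -1 0;60 0 0 40 0;60 0 0 80 0;60 0 0 110 0;60 0 0 110 0;60 -20 150 110 0;60 -20 150 110 0"

```text
time_s: 44.35
position: [0.4391, 0.4596, 0.2371]
tcp_rot: [[-0.997, -0.076, -0.001], [-0.076, 0.997, -0.001], [0.001, -0.001, -1.0]]
force: [-0.9, 0.8, -0.0]
opening: 0.685
grasp_force: 0.0
```

>>> drive_tool:
  deltas: "60 -150 130 0 0;60 -150 130 0 0;60 -150 130 0 0;60 -150 130 0 0;60 -150 130 0 0;60 -150 130 0 0;60 -150 130 0 0;60 -150 130 0 0"

```text
time_s: 45.15
position: [0.2901, 0.5888, 0.237]
tcp_rot: [[-0.997, -0.077, -0.0], [-0.077, 0.997, -0.001], [0.0, -0.001, -1.0]]
force: [0.0, -0.3, 0.7]
opening: 0.688
grasp_force: 0.0
```

```bash
python3 st.py; python3 - <<'E'
from h import *
import cv2
s=imaging.capture("scene")[:,:,::-1];t=imaging.capture("top")[:,:,::-1]
cv2.imwrite("pics/s6.png",s);cv2.imwrite("pics/t6.png",t)
t=cv2.convertScaleAbs(t,alpha=1.5);u=lambda i,x,y,w,h:cv2.resize(i[y:y+h,x:x+w],None,fx=4,fy=4,interpolation=2)
cv2.imwrite("pics/n7.png",np.vstack([np.hstack([u(s,300,140,100,75),u(t,200,232,100,75)]),np.hstack([u(s,240,230,100,75),u(t,340,160,100,75)])]))
E
```

```text
45.15 [0.2901 0.5888 0.237 ] jawyaw 1.6479 f [ 0.  -0.3  0.7] open 59.9 gf 0.0
```

View pics/n7.png

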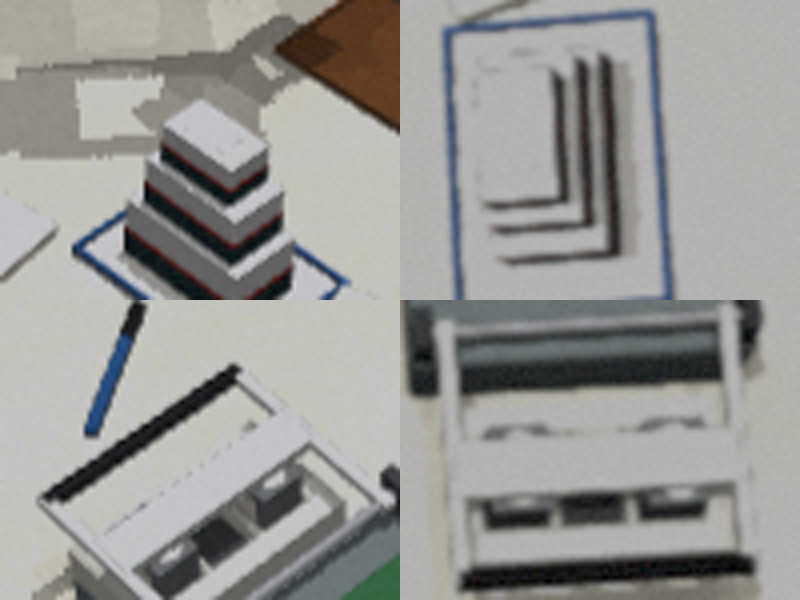

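The three cartons are stacked in the tray (top crop 520,150), the clamp lies level over both cartridges, and the bystanders haven't moved. One numeric check before handing in.

```bash
python3 - <<'E'
from h import *
T=lambda q:crop(q,(200,232),4,400)
c=[plane("top",T(q),z)[:2] for q,z in(((567,202),.112),((592,223),.064),((617,252),.004))]
R=rot(.079).T
for (p,(L,W)) in zip(c,((.072,.042),(.096,.054),(.12,.066))): print("centre",np.round(p+rot(.079)@np.array([L/2,W/2]),4))
h=np.array([.6944,.0048,.094]);e=np.array([.9986,.053,0]);yv=np.array([-.053,.9986,0])
for a in(0,.04,.08):
    k=h+.15*(np.array([0,0,np.sin(a)])-e*np.cos(a)); print(a,[np.round((proj("scene",k+s*.085*yv)[0]-(240,230))*4+(0,300)).tolist() for s in(-1,1)],[np.round((proj("top",k+s*.085*yv)[0]-(340,160))*4+(400,300)).tolist() for s in(-1,1)])
E
```

```text
centre [0.452  0.3612]
centre [0.456  0.3612]
centre [0.4553 0.3617]
0 [[45.0, 505.0], [238.0, 373.0]] [[752.0, 561.0], [458.0, 578.0]]
0.04 [[45.0, 500.0], [238.0, 367.0]] [[753.0, 558.0], [458.0, 576.0]]
0.08 [[44.0, 495.0], [238.0, 362.0]] [[755.0, 556.0], [459.0, 573.0]]
```

```bash
python3 -c "
from rig import bot
print(bot.hand_in())"
```

```text
the job is handed in; nothing more can be done
None
```

I handed the job in at about 45 s of robot time, and no verdict came back: both cartridges present are in the outer bays, the clamp is pressed to its stop, and the cartons are stacked in the blue-rimmed tray, centres within about 4 mm.

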